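# Roll a pipette canister into its V-rest

## Task

Using only the outside of the fingers, roll the lying steel canister along the bench by its side, up the ramp of the aluminium rest and into its V, without grasping or lifting it. Once it lies in the V, push its free end so that it slides along the V until its other end is up against the stop plate. Leave everything else where it stands.

Things in the scene. Friction and masses are not known exactly. Their poses are not given: they have to be found in the camera images.
- canister: polished steel cylinder (slippery, friction about 0.3), the only one lying on the bench: 52 mm diameter, 160 mm long, 0.26 to 0.49 kg. Origin at its middle, on its axis; own y along the cylinder; x, z turn as it rolls (z starts up). It starts on the robot's side of the rest, up to 0.25 rad from square to it; it rolls easily, and rolls back down the ramp if let go there.
- rest: aluminium V-rest fixed to the bench, 210 mm along its y. Origin on the bench below the V's bottom; x is the rolling direction (away from the robot), y runs along the V, z up. The V: from the lip down at 30 degrees to its bottom (2 mm high at x = 0), then up at 45 degrees to 38 mm high at x = 36 mm; the back ends at x = 49 mm. Its +y end is open.
- lip (a point): middle of the lip between ramp and V, at (-23, 0, 15) mm in the rest's frame, same axes. The ramp, as wide as the rest, rises straight from the bench at rest x = -95 mm to this lip; the canister rolls up it and drops into the V behind.
- stop (a point): point on the inner face of the stop plate, at (-4.3, -105, 34.5) mm in the rest's frame, same axes. The plate closes the V's -y end: 62 mm high, 8 mm thick, from rest x = -35 to 50 mm. Rolled straight in from its start, the canister passes clear of the plate with roughly 15 to 55 mm left to slide.
- seat (a point): where the canister's middle must finally lie: at (-4.3, -25, 34.5) mm in the rest's frame; same axes as the rest
- spare: an identical canister standing upright (52 mm diameter, 160 mm tall); bystander, origin at the centre of its underside
- dishes: two stacked covered petri dishes, 90 mm diameter, 30 mm high; bystander, origin at the centre of the underside
- beaker: open glass beaker, 70 mm diameter, 85 mm high; bystander, origin at the centre of its underside
- tube_rack: yellow rack (90 x 142 mm) of blue-capped culture tubes, 114 mm high; bystander, origin at the centre of its underside
- reagent: amber bottle, 64 mm diameter, 150 mm high; bystander, origin at the centre of its underside
There are look-alikes about, which are no part of the job. What is shaped like the canister but green is not meant.

How it is judged (in metres and radians):
On the way, in this order (a step that is already met when the one before it is completed fails the run):
1. the canister has really rolled: it has turned most of half a turn about its axis (its own z axis points more than 115 degrees from up) (angle between canister's own z axis and vertical above 2 rad), for 0.02 s.
2. the canister lies in the V, anywhere along it but not yet against the stop (x of canister in the frame of seat between -0.005 and 0.005 m and z of canister in the frame of seat between -0.004 and 0.004 m and angle between the y axis of canister and the y axis of rest, either way round below 0.06 rad and y of canister in the frame of seat above 0.008 m), for 0.1 s.
At the end, for the whole second after the job is handed in: The canister lies at rest in the V (within 5 mm across, 4 mm in height, 0.06 rad of square), its end within 5 mm of the stop plate (x of canister in the frame of seat between -0.005 and 0.005 m and z of canister in the frame of seat between -0.004 and 0.004 m and angle between the y axis of canister and the y axis of rest, either way round below 0.06 rad and y of canister in the frame of seat between -0.005 and 0.005 m and linear speed of canister below 0.02 m/s); the robot touches nothing.
It fails at once if the canister is lifted: more than 12 mm off the bench ahead of the ramp, or more than 15 mm above the height at which it rolls over the lip ((height (world z) of canister above 0.038 m and x of canister in the frame of rest below -0.1 m) or height (world z) of canister above 0.056 m).
It fails at once if a bystander is moved more than 25 mm (distance of any of spare, dishes, beaker, tube_rack, reagent from where it was at the start of the episode above 0.025 m).
It fails at once if a standing bystander is tipped (angle between any of spare, dishes, beaker, tube_rack, reagent's own z axis and vertical above 0.4 rad).
It also fails if it takes over 48 s, if anything falls off the work surface, if the arm or the gripper's body presses on something with over 40 N, if the wrist force passes 120 N, or if a joint passes its speed limit or range.

## Robot

A 6-joint arm with a two-finger parallel gripper is mounted at the origin on the work surface. World frame = base frame: x ahead of the robot, y to its left, z up, the work surface at z = 0. Lengths are in m, angles in degrees, forces in N, time in s.
With the tool pointing down it reaches from about 0.25 to 0.725 m from the base axis. Payload 9.7 kg.
Tool frame: the origin (TCP) lies at the very end of the fingers, on their centre line; the grasp point (between the pads) lies 19 mm behind it; z points along the fingers, y is the line along which they close (so a half turn about z gives the same grasp; the last joint's range is limited). The gripper opens to 85 mm and grips with 20 to 120 N. Pads are 22 mm wide; open, the fingers measure 114 mm over their backs; the gripper's body (76 mm by 85 mm) begins 54 mm behind the grasp point. The pads swing forward as they close: fully open they stand 13 mm farther back than shut.
Start: joints at [-71.047, 4.979, 10.078, 95.1, 0, 90], TCP at [0.179, -0.52, 0.195] pointing down, gripper open.
Joint ranges: [-179.16, 179.16], [-48.56, 103.87], [-65.8, 70.77], [-126.05, 130.52], [-82.76, 87.17], [-180, 180]. Speed limits (degrees/s): [127.2, 127.2, 147.25, 180, 180, 180].

## Interface

Orientations are given as [roll, pitch, yaw] about the fixed x, y, z axes, in that order (R = Rz(yaw) Ry(pitch) Rx(roll)).
In Python, from workcell import telemetry, optics, workorder gives the robot as it stands.
- The arm moves only by the shell command python3 -m handwheel 'ROWS' [FORCE]. ROWS is JSON, a list of rows, each an object of numbers: "tx", "ty", "tz": the shift along the tool's x, y, z in m; "ax", "ay", "az": the turn, a rotation vector about the tool's x, y, z in degrees; "jaw": the gripper command: -1 is shut, 1 is fully open, values between are in proportion. A call has exactly 10 rows; each row shifts and turns the commanded pose from where the row before left it, along the tool's axes as they then stand; what a row does not reach is not made up. A row lasts 1/8 s, in which the tool goes at most 62.5 mm and 10.7 degrees, less where a joint would pass 70% of its speed; a pose out of reach is approached as far as the arm can. A call is refused whole if a number of a shift passes 0.0625 or a number of a turn 10.7, either way. A call with a gripper value outside its range is refused whole. The fingers move at their own pace and stop on an object; FORCE is the grip in N (left out, the last holds). Time passes only in rows, so rows that do not move let the fingers close, or fill a call up. It gives the time, the measured TCP pose, the force, the opening and the grip force at its end, in the units of the state.
- telemetry.get_obs(): the state, without advancing time (a new reading comes with each control period).
- optics.camera(name): name is "scene" or "top" or "wrist"; returns a dict with "color" (384x512x3 uint8, red, green, blue), "K" (3x3 intrinsics, pixels), "extrinsics" (4x4, takes a point from camera to world coordinates); the wrist camera has in their place "mount" (4x4, takes a point from camera to tool coordinates, whose origin is the TCP and whose axes are the flange's). Camera axes: x right, y down, z forward; pixel columns grow to the right and rows downward; lengths in m; the calibration is good to about 2 mm. A picture is of the moment at which its call begins: read the wrist's pose just before it. There is no depth.
- workorder.job_done(): hands the job in; it is judged then, once.
The state is a dict: "time": time; "q": joint angles; "qd": joint speeds; "joint_efforts": joint torques, N m; "ee_pos": TCP position; "tcp_rot": TCP orientation; "wrist_force": force on the tool from outside, world axes, zero at the start; "torque": the same for the moment, N m; "opening": finger opening in m; "grasp_force": force on a finger pad.
Only numpy, scipy, OpenCV 4.12 (cv2) and the standard library are available. Lean on these libraries where they do the work, as an engineer would, in place of code of your own. Each camera call takes 0.05 s, during which the arm holds its last target. There are 200 camera calls.

## Working session

There is one attempt and no reset: what is moved stays moved. The work goes in short steps, Python scripts to look and compute and a shell command to move; the robot and the scene stay as the last step left them, time stands still between calls to the robot, and variables do not carry over. Pictures are saved under pics/ and viewed, at most 10 in all, crops included, and the job is handed in when it is done.

```bash
mkdir -p pics
python3 - <<'E'
from workcell import telemetry, optics
import cv2,numpy as np
o=telemetry.get_obs();print(o['time'],o['ee_pos'],o['tcp_rot'],o['opening'])
for n in('scene','top'):
    c=optics.camera(n);np.savez(n+'.npz',**{k:np.array(v) for k,v in c.items()})
    cv2.imwrite(f'pics/{n}0.png',c['color'][:,:,::-1]);print(n,c['K'],c['extrinsics'])
E
```

```text
0.0 [ 0.17853544 -0.51991485  0.19457665] [-1.79922625e+02  7.65781827e-04  1.89546918e+01] 0.08551566064129108
scene [[415.86549352   0.         254.93502627]
 [  0.         415.86549352 186.5223177 ]
 [  0.           0.           1.        ]] [[-0.45893544  0.68993535 -0.55979235  1.13517328]
 [ 0.88846165  0.35904885 -0.28586678  0.34878518]
 [ 0.0037632  -0.62854843 -0.77776134  0.97965934]
 [ 0.          0.          0.          1.        ]]
top [[476.94749005   0.         260.85732899]
 [  0.         476.94749005 188.45613168]
 [  0.           0.           1.        ]] [[ 0.02401868 -0.9929583   0.11600397  0.32639775]
 [-0.99962209 -0.02230229  0.01607153  0.009455  ]
 [-0.0133712  -0.11634615 -0.99311872  1.60123824]
 [ 0.          0.          0.          1.        ]]
```

View pics/scene0.png

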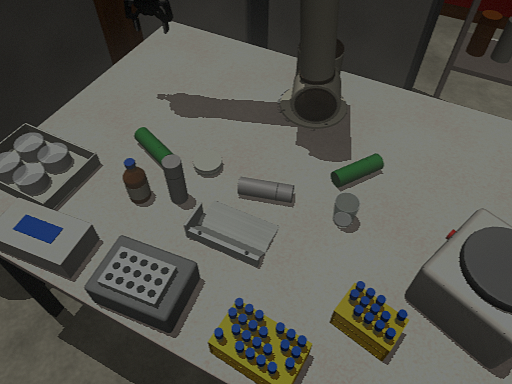

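View pics/top0.png

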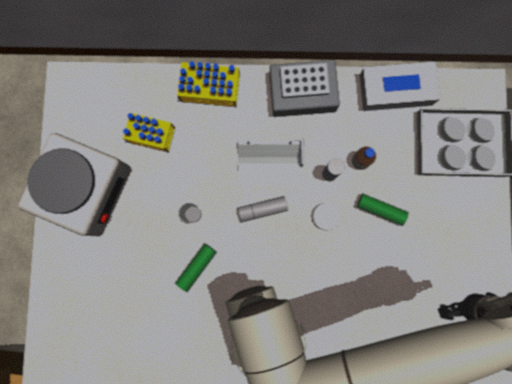

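The lying grey canister is at top (262,209) and scene (265,190). Things it could be mistaken for: green cylinders at top (196,267) and (383,209), and the standing steel spare at top (333,170). The beaker is at (190,212) and the dishes at (325,217). The rest is at (270,152), with its stop plate on the right, towards -y. I'll check the choice in one close crop.

Run:
```python
import cv2,numpy as np
a=np.load('top.npz')['color'][130:235,215:350,::-1];b=np.load('scene.npz')['color'][145:265,170:305,::-1]
a=cv2.resize(a,(800//2,311),interpolation=cv2.INTER_CUBIC);b=cv2.resize(b,(400,356),interpolation=cv2.INTER_CUBIC)
im=np.zeros((356,800,3),np.uint8);im[:311,:400]=a;im[:,400:]=b
cv2.imwrite('pics/crop.png',cv2.convertScaleAbs(im,alpha=1.3))
```

```text
(no output)
```

View pics/crop.png

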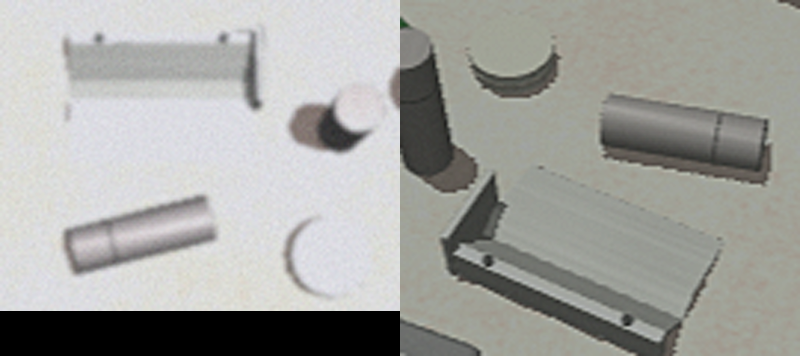

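The crop shows the grey canister lying there with a seam near its +y end. The rest's V bottom is at crop row 80, the lip at row 98 and the back edge at row 43. The stop plate's inner face is at crop column 247. Next I turn these pixels into positions.

```bash
cat > h.py <<'E'
import numpy as np
def ray(c,u,v,z):
    K,E=c['K'],c['extrinsics'];d=E[:3,:3]@np.linalg.solve(K,[u,v,1.]);o=E[:3,3];return o+d*(z-o[2])/d[2]
E
python3 - <<'E'
from h import ray
import numpy as np,cv2
t=np.load('top.npz');s=np.load('scene.npz');f=2.963
T=lambda x,y,z:ray(t,215+x/f,130+y/f,z)
S=lambda x,y,z:ray(s,170+(x-400)/f,145+y/f,z)
np.set_printoptions(precision=4,suppress=True)
for n,p in dict(Vbot_py=(68,80,.002),Vbot_ny=(247,80,.002),lip_py=(70,98,.015),lip_ny=(247,98,.015),bk_py=(68,43,.038),bk_ny=(247,43,.038),spare_top=(360,108,.16),dish=(330,257,.03)).items():print(n,T(*p))
for n,p in dict(rampbot_ny=(540,167,0),rampbot_py=(720,240,0)).items():print('S',n,S(*p))
g=t['color'].astype(int);roi=g[195:228,230:295].mean(2);roi=(roi<155).astype(np.uint8)
m=cv2.morphologyEx(roi,cv2.MORPH_OPEN,np.ones((3,3)))
cs=max(cv2.findContours(m,0,2)[0],key=cv2.contourArea);r=cv2.minAreaRect(cs);b=cv2.boxPoints(r)+[230,195]
print(r,b)
print('can mask',[ray(t,*p,.026)[:2] for p in b])
print('can hand',[T(x,y,.026)[:2] for x,y in((65,232),(78,273),(215,237),(205,196))])
print('S can ends: ',S(605,122,.026),S(767,145,.026))
print('beaker',ray(t,190,212,.04))
E
```

```text
Vbot_py [0.6193 0.1159 0.002 ]
Vbot_ny [ 0.6237 -0.0895  0.002 ]
lip_py [0.5961 0.1122 0.015 ]
lip_ny [ 0.6005 -0.089   0.015 ]
bk_py [0.6549 0.1148 0.038 ]
bk_ny [ 0.6592 -0.0867  0.038 ]
spare_top [ 0.5676 -0.1965  0.16  ]
dish [ 0.4212 -0.1828  0.03  ]
S rampbot_ny [ 0.5311 -0.0839  0.    ]
S rampbot_py [ 0.527   0.1118 -0.    ]
((31.58824348449707, 13.85293960571289), (17.46256446838379, 52.63022994995117), 75.96376037597656) [[233.9412 206.7647]
 [285.     194.    ]
 [289.2353 210.9412]
 [238.1765 223.7059]]
can mask [array([0.4473, 0.1226]), array([ 0.4937, -0.0456]), array([ 0.4377, -0.0606]), array([0.3917, 0.107 ])]
can hand [array([0.4425, 0.1126]), array([0.3971, 0.0967]), array([ 0.4407, -0.055 ]), array([ 0.4864, -0.043 ])]
S can ends:  [ 0.4691 -0.0435  0.026 ] [0.4212 0.1114 0.026 ]
beaker [0.4257 0.2655 0.04  ]
```

The canister is at about (0.442, 0.028) with yaw 0.278. The rest's origin is at about (0.622, 0.012) with yaw 0.02. The plan has three parts:
1. Square up the canister with a diagonal two-finger twist, without gripping it.
2. Push it from behind with both fingers, up the ramp and into the V.
3. Push its free end along the V to the stop.

First I travel above it.

```bash
python3 -m handwheel '[{"tx":0.0427,"ty":-0.0433},{"tx":0.0427,"ty":-0.0433},{"tx":0.0427,"ty":-0.0433},{"tx":0.0427,"ty":-0.0433},{"tx":0.0427,"ty":-0.0433},{"tx":0.0427,"ty":-0.0433},{"tx":0.0427,"ty":-0.0433},{"tx":0.0427,"ty":-0.0433},{"tx":0.0427,"ty":-0.0433},{"tx":0.0427,"ty":-0.0433}]'; python3 -m handwheel '[{"az":-10},{"az":-10},{"az":-10},{"az":-10},{"az":-10},{"az":-6},{},{},{},{}]'
python3 - <<'E'
from workcell import telemetry, optics
import cv2,numpy as np
o=telemetry.get_obs();c=optics.camera('wrist');print(o['ee_pos'],o['tcp_rot'],o['q'],o['wrist_force'],c['K'],c['mount'])
np.savez('w1.npz',pos=o['ee_pos'],rot=o['tcp_rot'],**{k:np.array(v) for k,v in c.items()})
cv2.imwrite('pics/w1.png',c['color'][:,:,::-1])
E
```

```text
[ 0.17857175 -0.51994286  0.19465149] [-1.79931683e+02  1.41415407e-03  1.89529522e+01] [-7.10444002e+01  5.00793031e+00  1.00386951e+01  9.50990814e+01
 -1.41099627e-03  9.00026492e+01] [-0.39996669 -0.06077533 -1.28097112] [[277.11103905   0.         256.68299535]
 [  0.         277.11103905 193.48915598]
 [  0.           0.           1.        ]] [[ 1.21829848e-03 -9.45141062e-01 -3.26660205e-01  8.42389650e-02]
 [ 9.99999169e-01  1.28953425e-03 -1.51320124e-06  8.72000857e-04]
 [ 4.22669710e-04 -3.26659931e-01  9.45141847e-01 -1.78609624e-01]
 [ 0.00000000e+00  0.00000000e+00  0.00000000e+00  1.00000000e+00]]$[0]: bad value
$[0]: bad value
```

View pics/w1.png

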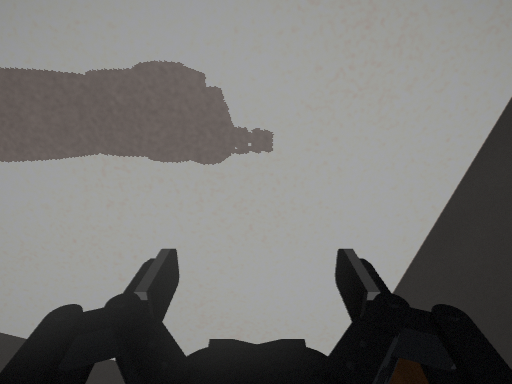

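The picture shows only bench and the robot's shadow, because the calls were refused and the arm hasn't moved. Each row probably needs all seven keys, so I retry with full rows.

```bash
python3 -m handwheel '[{"tx":0.0427,"ty":-0.0433,"tz":0,"ax":0,"ay":0,"az":0,"jaw":1},{"tx":0.0427,"ty":-0.0433,"tz":0,"ax":0,"ay":0,"az":0,"jaw":1},{"tx":0.0427,"ty":-0.0433,"tz":0,"ax":0,"ay":0,"az":0,"jaw":1},{"tx":0.0427,"ty":-0.0433,"tz":0,"ax":0,"ay":0,"az":0,"jaw":1},{"tx":0.0427,"ty":-0.0433,"tz":0,"ax":0,"ay":0,"az":0,"jaw":1},{"tx":0.0427,"ty":-0.0433,"tz":0,"ax":0,"ay":0,"az":0,"jaw":1},{"tx":0.0427,"ty":-0.0433,"tz":0,"ax":0,"ay":0,"az":0,"jaw":1},{"tx":0.0427,"ty":-0.0433,"tz":0,"ax":0,"ay":0,"az":0,"jaw":1},{"tx":0.0427,"ty":-0.0433,"tz":0,"ax":0,"ay":0,"az":0,"jaw":1},{"tx":0.0427,"ty":-0.0433,"tz":0,"ax":0,"ay":0,"az":0,"jaw":1}]'
```

```text
time: 1.4
ee_pos: [0.4423, 0.0301, 0.1953]
tcp_rot: [180.0, -0.0, 19.0]
wrist_force: [1.2, -0.2, -0.4]
opening: 0.0856
grasp_force: 0.0
```

```bash
python3 -m handwheel '[{"tx":0,"ty":0,"tz":0,"ax":0,"ay":0,"az":-10,"jaw":1},{"tx":0,"ty":0,"tz":0,"ax":0,"ay":0,"az":-10,"jaw":1},{"tx":0,"ty":0,"tz":0,"ax":0,"ay":0,"az":-10,"jaw":1},{"tx":0,"ty":0,"tz":0,"ax":0,"ay":0,"az":-10,"jaw":1},{"tx":0,"ty":0,"tz":0,"ax":0,"ay":0,"az":-10,"jaw":1},{"tx":0,"ty":0,"tz":0,"ax":0,"ay":0,"az":-6,"jaw":1},{"tx":0,"ty":0,"tz":0,"ax":0,"ay":0,"az":0,"jaw":1},{"tx":0,"ty":0,"tz":0,"ax":0,"ay":0,"az":0,"jaw":1},{"tx":0,"ty":0,"tz":0,"ax":0,"ay":0,"az":0,"jaw":1},{"tx":0,"ty":0,"tz":0,"ax":0,"ay":0,"az":0,"jaw":1}]'
python3 - <<'E'
from workcell import telemetry, optics
import cv2,numpy as np
o=telemetry.get_obs();c=optics.camera('wrist');print(o['ee_pos'],o['tcp_rot'],o['q'])
np.savez('w2.npz',pos=o['ee_pos'],rot=o['tcp_rot'],**{k:np.array(v) for k,v in c.items()})
cv2.imwrite('pics/w2.png',c['color'][:,:,::-1])
E
```

```text
time: 2.65
ee_pos: [0.4418, 0.028, 0.1953]
tcp_rot: [180.0, -0.0, 74.9]
wrist_force: [1.2, -0.1, -1.1]
opening: 0.0858
grasp_force: 0.0
[0.44184747 0.02803619 0.19529554] [ 1.79999528e+02 -2.81789620e-03  7.49137343e+01] [ 3.62885072e+00 -9.60620410e+00 -4.02492124e+00  9.55799314e+01
  2.51735309e-03  1.08715116e+02]
```

View pics/w2.png

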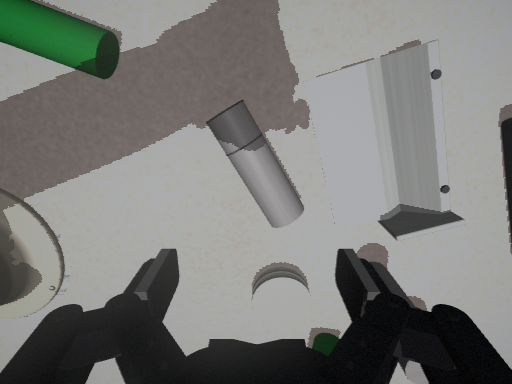

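The wrist view shows the canister from its far end (225,112) to its near end (289,216). The V's bottom line runs from about (381,58) to (388,208). I use these to refine both poses.

```bash
cat >> h.py <<'E'
from scipy.spatial.transform import Rotation as Ro
def wcam(f):
    w=dict(np.load(f)) if isinstance(f,str) else f
    T=np.eye(4);T[:3,:3]=Ro.from_euler('xyz',w['rot'],degrees=True).as_matrix();T[:3,3]=w['pos']
    return dict(K=w['K'],extrinsics=T@w['mount'],color=w['color'])
E
python3 - <<'E'
from h import *
c=wcam('w2.npz');np.set_printoptions(precision=4,suppress=True)
for n,u,v,z in(('can+',207,123,.026),('can+',242,101,.026),('can-',275,226,.026),('can-',303,207,.026),('Vb+',381,58,.002),('Vb-',388,208,.002),('lip+',371,60,.015),('bk+',425,44,.038),('bk-',447,206,.038),('stopIn',380,221,.015),('ramp+',316,77,0),('ramp-',335,222,0)):print(n,ray(c,u,v,z)[:2])
E
```

```text
can+ [0.3978 0.0963]
can+ [0.4461 0.1097]
can- [ 0.445  -0.0599]
can- [ 0.4882 -0.0422]
Vb+ [0.6216 0.1137]
Vb- [ 0.6083 -0.086 ]
lip+ [0.6045 0.1144]
bk+ [0.6539 0.1146]
bk- [ 0.6688 -0.0842]
stopIn [ 0.5901 -0.0962]
ramp+ [0.5417 0.1132]
ramp- [ 0.5308 -0.0891]
```

```bash
python3 -m handwheel '[{"tx":0,"ty":0,"tz":0,"ax":0,"ay":0,"az":-8,"jaw":1},{"tx":0,"ty":0,"tz":0.04,"ax":0,"ay":0,"az":0,"jaw":1},{"tx":0,"ty":0,"tz":0.04,"ax":0,"ay":0,"az":0,"jaw":1},{"tx":0,"ty":0,"tz":0.04,"ax":0,"ay":0,"az":0,"jaw":1},{"tx":0,"ty":0,"tz":0.03,"ax":0,"ay":0,"az":0,"jaw":1},{"tx":0,"ty":0,"tz":0.02,"ax":0,"ay":0,"az":0,"jaw":1},{"tx":0,"ty":0,"tz":0.016,"ax":0,"ay":0,"az":0,"jaw":1},{"tx":0,"ty":0,"tz":0,"ax":0,"ay":0,"az":5,"jaw":1},{"tx":0,"ty":0,"tz":0,"ax":0,"ay":0,"az":5,"jaw":1},{"tx":0,"ty":0,"tz":0,"ax":0,"ay":0,"az":0,"jaw":1}]'
python3 - <<'E'
from h import *
import cv2
t=np.load('top.npz');g=cv2.GaussianBlur(t['color'],(3,3),0).astype(float).mean(2)
# columns through rest: subpixel row of lip (light->dark going up) and back edge
for nm,r0,r1,z in(('back',138,150,.038),('Vbot',150,161,.002),('lip',158,170,.015)):
    P=[]
    for u in range(242,296,3):
        d=np.abs(np.diff(g[r0:r1,u]));k=np.arange(r0,r1-1)+.5;w=d**3;P.append((u,(k*w).sum()/w.sum()))
    P=np.array(P);l=np.polyfit(P[:,0],P[:,1],1);res=np.abs(P[:,1]-np.polyval(l,P[:,0])).mean()
    a,b=ray(t,242,np.polyval(l,242),z),ray(t,296,np.polyval(l,296),z);d=a-b
    print(nm,a[:2],b[:2],'yaw',np.arctan2(-d[0],d[1]),res)
E
```

```text
time: 3.95
ee_pos: [0.4421, 0.028, 0.0094]
tcp_rot: [180.0, -0.0, 73.0]
wrist_force: [-0.1, 0.0, -0.0]
opening: 0.085
grasp_force: 0.0
back [0.65745953 0.10130181] [ 0.66219802 -0.07876691] yaw 0.02630881427845187 0.6125648880204184
Vbot [0.62048501 0.10213992] [ 0.62468139 -0.08149809] yaw 0.022847375085438097 0.0679617980362966
lip [0.59865549 0.10082988] [ 0.60404999 -0.08104019] yaw 0.029652555981916986 0.26438856713960174
```

```bash
python3 -m handwheel '[{"tx":0,"ty":0,"tz":0,"ax":0,"ay":0,"az":2.5,"jaw":1},{"tx":0,"ty":0,"tz":0,"ax":0,"ay":0,"az":2.5,"jaw":1},{"tx":0,"ty":0,"tz":0,"ax":0,"ay":0,"az":2.5,"jaw":1},{"tx":0,"ty":0,"tz":0,"ax":0,"ay":0,"az":2.5,"jaw":1},{"tx":0,"ty":0,"tz":0,"ax":0,"ay":0,"az":2.5,"jaw":1},{"tx":0,"ty":0,"tz":0,"ax":0,"ay":0,"az":2.5,"jaw":1},{"tx":0,"ty":0,"tz":0,"ax":0,"ay":0,"az":2.5,"jaw":1},{"tx":0,"ty":0,"tz":0,"ax":0,"ay":0,"az":2.0,"jaw":1},{"tx":0,"ty":0,"tz":0,"ax":0,"ay":0,"az":0,"jaw":1},{"tx":0,"ty":0,"tz":0,"ax":0,"ay":0,"az":0,"jaw":1}]'
python3 - <<'E'
from workcell import telemetry, optics
import cv2,numpy as np
o=telemetry.get_obs();c=optics.camera('wrist');d=optics.camera('scene')
np.savez('w3.npz',pos=o['ee_pos'],rot=o['tcp_rot'],**{k:np.array(v) for k,v in c.items()})
im=np.hstack([c['color'][:,:400],cv2.resize(d['color'][100:292,150:350],(400,384))])
cv2.imwrite('pics/w3.png',im[:,:,::-1])
E
```

```text
time: 5.2
ee_pos: [0.4419, 0.028, 0.0093]
tcp_rot: [180.0, -0.0, 53.5]
wrist_force: [-0.8, -0.5, 0.4]
opening: 0.0852
grasp_force: 0.0
```

View pics/w3.png

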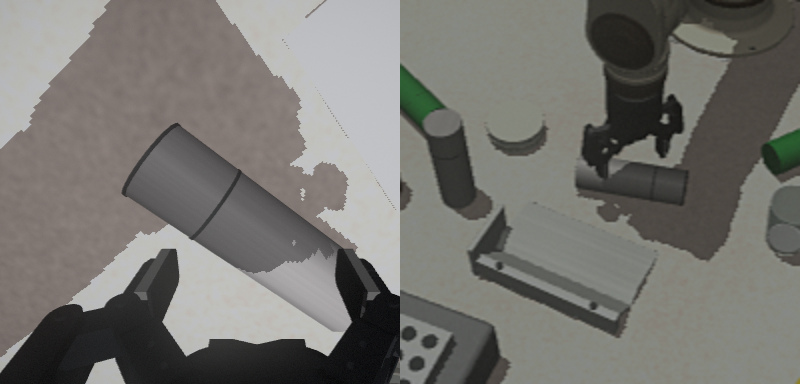

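The wrist view shows the canister between the fingers, with its far-end corners at (178,125) and (124,192) and its seam from (240,170) to (193,238). I get its yaw from these.

Run:
```python
from h import *
c=wcam('w3.npz');R=lambda u,v:ray(c,u,v,.026)[:2]
for a,b in(((124,192),(335,330)),((178,125),(345,243)),((180,125),(240,170)),((126,193),(193,238))):
    p,q=R(*a),R(*b);d=p-q;print(p,q,np.degrees(np.arctan2(-d[0],d[1])))
# seam and end are perpendicular to axis, near same height
for a,b in(((124,192),(178,125)),((193,238),(240,170))):
    p,q=R(*a),R(*b);print((p+q)/2,np.degrees(np.arctan2(*(q-p)[::-1])))
```

```text
[0.39368129 0.09935472] [ 0.4420973  -0.07118975] 15.848755809442103
[0.44743455 0.10978604] [ 0.48534051 -0.01231552] 17.24675677262141
[0.44835142 0.10910972] [0.45980002 0.06793025] 15.536834883032206
[0.39420667 0.09815656] [0.40716269 0.04991027] 15.03153900195888
[0.42055792 0.10457038] 10.982274370302648
[0.43348135 0.05892026] 18.898233245702436
```

It hasn't turned yet (yaw is still 15.8°), so the fingers had more clearance than I assumed. I turn further and track the two dark rings automatically.

```bash
cat > yaw.py <<'E'
from h import *
from workcell import telemetry, optics
import cv2,sys
def look(name,test=None):
    if test is None:
        o=telemetry.get_obs();c=optics.camera('wrist');np.savez(name,pos=o['ee_pos'],rot=o['tcp_rot'],**{k:np.array(v) for k,v in c.items()})
    c=wcam(name);g=c['color'].astype(int).mean(2)
    bh=cv2.morphologyEx(g.astype(np.uint8),cv2.MORPH_BLACKHAT,np.ones((7,7)))
    m=(bh>25).astype(np.uint8);m[248:,110:]=0;m[300:]=0
    n,l,s,ce=cv2.connectedComponentsWithStats(m,connectivity=8);out=[]
    for i in range(1,n):
        if s[i,4]>60:
            p=ray(c,*ce[i],.035);print(s[i],ce[i].round(),p[:2].round(4));out.append(p)
    return out
if __name__=='__main__':look(sys.argv[1],None if len(sys.argv)<3 else 1)
E
python3 yaw.py w3.npz t
python3 -m handwheel '[{"tx":0,"ty":0,"tz":0,"ax":0,"ay":0,"az":2.5,"jaw":1},{"tx":0,"ty":0,"tz":0,"ax":0,"ay":0,"az":2.5,"jaw":1},{"tx":0,"ty":0,"tz":0,"ax":0,"ay":0,"az":2.5,"jaw":1},{"tx":0,"ty":0,"tz":0,"ax":0,"ay":0,"az":2.5,"jaw":1},{"tx":0,"ty":0,"tz":0,"ax":0,"ay":0,"az":0,"jaw":1},{"tx":0,"ty":0,"tz":0,"ax":0,"ay":0,"az":0,"jaw":1},{"tx":0,"ty":0,"tz":0,"ax":0,"ay":0,"az":0,"jaw":1},{"tx":0,"ty":0,"tz":0,"ax":0,"ay":0,"az":0,"jaw":1},{"tx":0,"ty":0,"tz":0,"ax":0,"ay":0,"az":0,"jaw":1},{"tx":0,"ty":0,"tz":0,"ax":0,"ay":0,"az":0,"jaw":1}]'
python3 yaw.py w4.npz
```

```text
[121 123  61  74 380] [147. 156.] [0.4246 0.1067]
[190 169  52  71 303] [218. 205.] [0.438  0.0602]
time: 6.55
ee_pos: [0.4419, 0.028, 0.0093]
tcp_rot: [180.0, -0.0, 43.5]
wrist_force: [0.2, -0.0, 0.2]
opening: 0.0859
grasp_force: 0.0
[116 139  48  79 359] [134. 174.] [0.4254 0.1078]
[190 174  40  74 282] [211. 211.] [0.438  0.0612]
```

Still unturned, so the opened fingertips may stand higher than I assumed. I check their height by triangulating against the scene view.

Run:
```python
from h import *
from workcell import telemetry, optics
import cv2
s=np.load('scene.npz')
for u,v in((251.5,186),(283,177)):
  for z in(.0,.02,.04,.06):print((u,v),ray(s,u,v,z))
d=optics.camera('scene');np.savez('s4.npz',**{k:np.array(v) for k,v in d.items()})
w=np.load('w4.npz')['color']
im=np.hstack([cv2.resize(d['color'][150:215,215:305],(500,361),interpolation=cv2.INTER_CUBIC),cv2.resize(w,(300,361))])
cv2.imwrite('pics/s4.png',im[:,:,::-1])
# expected tip pixels
E=np.linalg.inv(s['extrinsics'])
for z in(.01,.023,.05):
  for y in(.0428,-.0428,.057,-.057):
    a=np.radians(43.5);p=E@[.4419+y*np.sin(a),.028-y*np.cos(a),z,1];q=s['K']@p[:3];q=q[:2]/q[2];print(z,y,q,(q-[215,150])*500/90)
```

```text
(251.5, 186) [ 0.43306395 -0.02146207  0.        ]
(251.5, 186) [ 0.44739769 -0.01390337  0.02      ]
(251.5, 186) [ 0.46173143 -0.00634468  0.04      ]
(251.5, 186) [0.47606518 0.00121401 0.06      ]
(283, 177) [0.35649141 0.04821805 0.        ]
(283, 177) [0.3723884  0.05435421 0.02      ]
(283, 177) [0.3882854  0.06049036 0.04      ]
(283, 177) [0.40418239 0.06662652 0.06      ]
0.01 0.0428 [251.00443281 195.05644315] [200.02462675 250.31357304]
0.01 -0.0428 [278.58840884 188.80233397] [353.26893803 215.56852207]
0.01 0.057 [246.36217418 196.10898149] [174.234301   256.16100826]
0.01 -0.057 [283.09892626 187.77966529] [378.32736813 209.8870294 ]
0.023 0.0428 [250.9884843  192.33342737] [199.93602387 235.18570763]
0.023 -0.0428 [278.79913559 186.06165593] [354.43964218 200.34253295]
0.023 0.057 [246.30751944 193.38906399] [173.93066354 241.05035548]
0.023 -0.057 [283.34617915 185.03622083] [379.70099526 194.6456713 ]
0.05 0.0428 [250.95449828 186.53072669] [199.74721265 202.94848163]
0.05 -0.0428 [279.24804736 180.22318199] [356.93359643 167.9065666 ]
0.05 0.057 [246.19104484 187.59265411] [173.28358245 208.84807839]
0.05 -0.057 [283.87287515 179.1921587 ] [382.62708414 162.17865944]
```

View pics/s4.png

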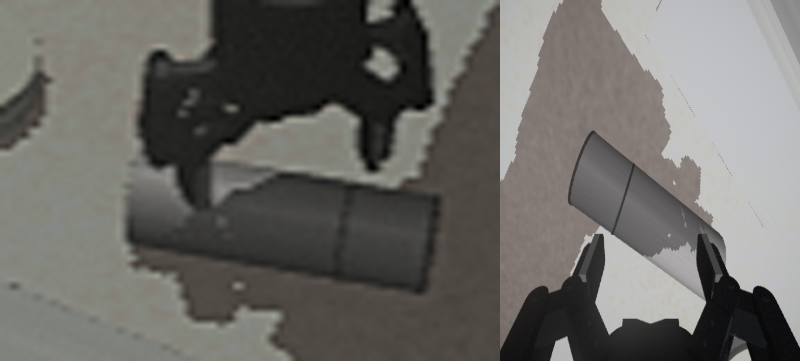

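Both opened tips match z≈0.05 in the scene view, i.e. about 40 mm behind the TCP, so they sat at the canister's top. I lift clear and look at the tips half-shut and shut.

```bash
cat > snap.py <<'E'
import sys,numpy as np
from workcell import telemetry,optics
o=telemetry.get_obs()
for n in('scene','wrist'):
    c=optics.camera(n);np.savez(f'{sys.argv[1]}_{n}.npz',pos=o['ee_pos'],rot=o['tcp_rot'],**{k:np.array(v) for k,v in c.items()})
E
python3 -m handwheel '[{"tx":0,"ty":0,"tz":-0.04,"ax":0,"ay":0,"az":0,"jaw":1},{"tx":0,"ty":0,"tz":-0.04,"ax":0,"ay":0,"az":0,"jaw":1},{"tx":0,"ty":0,"tz":-0.02,"ax":0,"ay":0,"az":-5,"jaw":0},{"tx":0,"ty":0,"tz":0,"ax":0,"ay":0,"az":-5,"jaw":0},{"tx":0,"ty":0,"tz":0,"ax":0,"ay":0,"az":-5,"jaw":0},{"tx":0,"ty":0,"tz":0,"ax":0,"ay":0,"az":-5,"jaw":0},{"tx":0,"ty":0,"tz":0,"ax":0,"ay":0,"az":-5,"jaw":0},{"tx":0,"ty":0,"tz":0,"ax":0,"ay":0,"az":-5,"jaw":0},{"tx":0,"ty":0,"tz":0,"ax":0,"ay":0,"az":-3,"jaw":0},{"tx":0,"ty":0,"tz":0,"ax":0,"ay":0,"az":0,"jaw":0}]'
python3 snap.py half
python3 -m handwheel '[{"tx":0,"ty":0,"tz":0,"ax":0,"ay":0,"az":0,"jaw":-1},{"tx":0,"ty":0,"tz":0,"ax":0,"ay":0,"az":0,"jaw":-1},{"tx":0,"ty":0,"tz":0,"ax":0,"ay":0,"az":0,"jaw":-1},{"tx":0,"ty":0,"tz":0,"ax":0,"ay":0,"az":0,"jaw":-1},{"tx":0,"ty":0,"tz":0,"ax":0,"ay":0,"az":0,"jaw":-1},{"tx":0,"ty":0,"tz":0,"ax":0,"ay":0,"az":0,"jaw":-1},{"tx":0,"ty":0,"tz":0,"ax":0,"ay":0,"az":0,"jaw":-1},{"tx":0,"ty":0,"tz":0,"ax":0,"ay":0,"az":0,"jaw":-1},{"tx":0,"ty":0,"tz":0,"ax":0,"ay":0,"az":0,"jaw":-1},{"tx":0,"ty":0,"tz":0,"ax":0,"ay":0,"az":0,"jaw":-1}]'
python3 snap.py shut
python3 - <<'E'
import numpy as np,cv2
r=[]
for n in('half','shut'):
    s=np.load(n+'_scene.npz')['color'];w=np.load(n+'_wrist.npz')['color']
    s=cv2.resize(s[95:185,220:310],(300,300),interpolation=cv2.INTER_CUBIC);w=cv2.resize(w,(400,300));r.append(np.hstack([s,w]))
    q=np.load(n+'_scene.npz');E=np.linalg.inv(q['extrinsics']);
    for z in(0,-.013,-.027,-.04,-.073):
        p=E@[*(q['pos']+[0,0,-z]),1];k=q['K']@p[:3];k=k[:2]/k[2]
        from h import wcam
        m=np.linalg.inv(np.load(n+'_wrist.npz')['mount'])@[0,0,z,1];kw=np.load(n+'_wrist.npz')['K']@m[:3];kw=kw[:2]/kw[2]
        print(n,z,'scene crop',(k-[220,95])*300/90,'wrist crop',kw*400/512)
cv2.imwrite('pics/tips.png',np.vstack(r)[:,:,::-1])
E
```

```text
time: 7.9
ee_pos: [0.4419, 0.028, 0.1093]
tcp_rot: [180.0, -0.0, 76.4]
wrist_force: [-1.0, -0.1, 0.1]
opening: 0.0431
grasp_force: 0.0
time: 9.25
ee_pos: [0.4418, 0.028, 0.1093]
tcp_rot: [-180.0, -0.0, 76.5]
wrist_force: [0.0, -0.4, -0.0]
opening: -0.0003
grasp_force: 0.0
half 0 scene crop [152.31323478 249.41567063] wrist crop [199.97916302 173.98149322]
half -0.013 scene crop [152.68861853 239.04635094] wrist crop [199.93536874 180.50262425]
half -0.027 scene crop [153.10035263 227.67291638] wrist crop [199.8811478  188.57632296]
half -0.04 scene crop [153.48980976 216.91484431] wrist crop [199.82268027 197.28235541]
half -0.073 scene crop [154.51058736 188.71764809] wrist crop [199.62347379 226.94493854]
shut 0 scene crop [152.34555003 249.43499295] wrist crop [199.98005328 173.98104678]
shut -0.013 scene crop [152.72120991 239.06608727] wrist crop [199.9363224 180.5021477]
shut -0.027 scene crop [153.1332467  227.69311169] wrist crop [199.88217996 188.57581055]
shut -0.04 scene crop [153.52298997 216.93547849] wrist crop [199.82379705 197.28180607]
shut -0.073 scene crop [154.54451677 188.73945432] wrist crop [199.62487882 226.94427708]
```

View pics/tips.png

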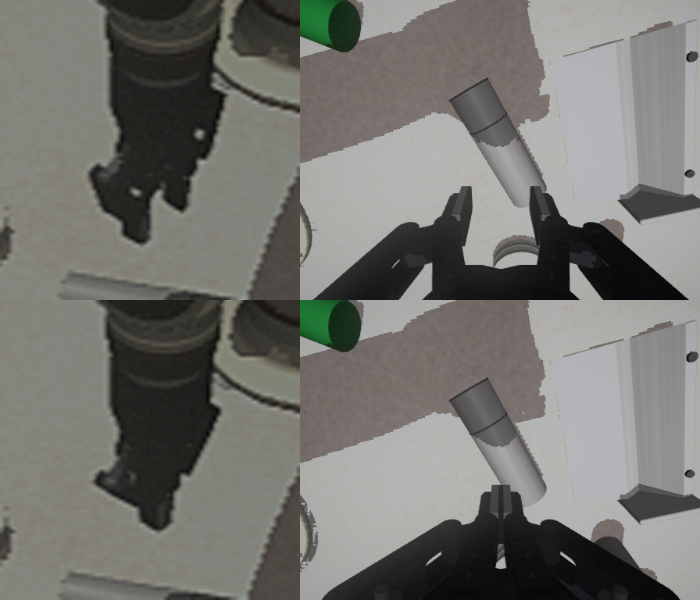

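The shut tip ends about 24 mm behind the reported TCP and the open tips about 40 mm, centred in x and y. I therefore lower about 30 mm further for the same twist.

```bash
python3 -m handwheel '[{"tx":0,"ty":0,"tz":0,"ax":0,"ay":0,"az":-6,"jaw":1},{"tx":0,"ty":0,"tz":0,"ax":0,"ay":0,"az":0,"jaw":1},{"tx":0,"ty":0,"tz":0,"ax":0,"ay":0,"az":0,"jaw":1},{"tx":0,"ty":0,"tz":0,"ax":0,"ay":0,"az":0,"jaw":1},{"tx":0,"ty":0,"tz":0.03,"ax":0,"ay":0,"az":0,"jaw":1},{"tx":0,"ty":0,"tz":0.03,"ax":0,"ay":0,"az":0,"jaw":1},{"tx":0,"ty":0,"tz":0.03,"ax":0,"ay":0,"az":0,"jaw":1},{"tx":0,"ty":0,"tz":0.02,"ax":0,"ay":0,"az":0,"jaw":1},{"tx":0,"ty":0,"tz":0.02,"ax":0,"ay":0,"az":0,"jaw":1},{"tx":0,"ty":0,"tz":0,"ax":0,"ay":0,"az":0,"jaw":1}]'
python3 yaw.py w5.npz
```

```text
time: 10.6
ee_pos: [0.4407, 0.028, -0.0219]
tcp_rot: [-179.9, 0.0, 82.4]
wrist_force: [-0.1, -0.0, -0.8]
opening: 0.0855
grasp_force: 0.0
[429  50  83  19 303] [475.  59.] [0.5398 0.1138]
[138  97 109  52 642] [192. 122.] [0.4234 0.1045]
[187 185  97  54 512] [241. 221.] [0.4372 0.0563]
```

```bash
python3 -m handwheel '[{"tx":0,"ty":0,"tz":0,"ax":0,"ay":0,"az":5,"jaw":1},{"tx":0,"ty":0,"tz":0,"ax":0,"ay":0,"az":5,"jaw":1},{"tx":0,"ty":0,"tz":0,"ax":0,"ay":0,"az":3,"jaw":1},{"tx":0,"ty":0,"tz":0,"ax":0,"ay":0,"az":3,"jaw":1},{"tx":0,"ty":0,"tz":0,"ax":0,"ay":0,"az":3,"jaw":1},{"tx":0,"ty":0,"tz":0,"ax":0,"ay":0,"az":3,"jaw":1},{"tx":0,"ty":0,"tz":0,"ax":0,"ay":0,"az":3,"jaw":1},{"tx":0,"ty":0,"tz":0,"ax":0,"ay":0,"az":2,"jaw":1},{"tx":0,"ty":0,"tz":0,"ax":0,"ay":0,"az":0,"jaw":1},{"tx":0,"ty":0,"tz":0,"ax":0,"ay":0,"az":0,"jaw":1}]'
python3 yaw.py w6.npz
```

```text
time: 11.9
ee_pos: [0.4422, 0.028, -0.0203]
tcp_rot: [180.0, -0.0, 55.5]
wrist_force: [-0.5, -0.4, 1.2]
opening: 0.0853
grasp_force: 1.0
[101 114  87  79 611] [140. 150.] [0.4348 0.1079]
[194 181  58  67 396] [225. 219.] [0.4461 0.0595]
```

```bash
python3 -m handwheel '[{"tx":0,"ty":0,"tz":0,"ax":0,"ay":0,"az":2,"jaw":1},{"tx":0,"ty":0,"tz":0,"ax":0,"ay":0,"az":2,"jaw":1},{"tx":0,"ty":0,"tz":0,"ax":0,"ay":0,"az":2,"jaw":1},{"tx":0,"ty":0,"tz":0,"ax":0,"ay":0,"az":2,"jaw":1},{"tx":0,"ty":0,"tz":0,"ax":0,"ay":0,"az":2,"jaw":1},{"tx":0,"ty":0,"tz":0,"ax":0,"ay":0,"az":1.5,"jaw":1},{"tx":0,"ty":0,"tz":0,"ax":0,"ay":0,"az":0,"jaw":1},{"tx":0,"ty":0,"tz":0,"ax":0,"ay":0,"az":0,"jaw":1},{"tx":0,"ty":0,"tz":0,"ax":0,"ay":0,"az":0,"jaw":1},{"tx":0,"ty":0,"tz":0,"ax":0,"ay":0,"az":0,"jaw":1}]'
python3 yaw.py w7.npz
```

```text
time: 13.2
ee_pos: [0.4418, 0.028, -0.0208]
tcp_rot: [-180.0, 0.0, 44.0]
wrist_force: [0.2, -0.3, 1.9]
opening: 0.0854
grasp_force: 1.2
[100 114  88  79 626] [140. 150.] [0.4508 0.1077]
[193 182  59  66 394] [225. 219.] [0.4521 0.0581]
```

The canister's yaw is now about 1.5°, square to the rest. I lift off, turn to the rest's yaw and move behind it.

```bash
python3 -m handwheel '[{"tx":0,"ty":0,"tz":0,"ax":0,"ay":0,"az":-5,"jaw":1},{"tx":0,"ty":0,"tz":-0.04,"ax":0,"ay":0,"az":0,"jaw":1},{"tx":0,"ty":0,"tz":-0.04,"ax":0,"ay":0,"az":0,"jaw":1},{"tx":0,"ty":0,"tz":0,"ax":0,"ay":0,"az":10,"jaw":1},{"tx":0,"ty":0,"tz":0,"ax":0,"ay":0,"az":10,"jaw":1},{"tx":0,"ty":0,"tz":0,"ax":0,"ay":0,"az":10,"jaw":1},{"tx":0,"ty":0,"tz":0,"ax":0,"ay":0,"az":10,"jaw":1},{"tx":0,"ty":0,"tz":0,"ax":0,"ay":0,"az":7.6,"jaw":1},{"tx":-0.035,"ty":0,"tz":0,"ax":0,"ay":0,"az":0,"jaw":1},{"tx":-0.035,"ty":0,"tz":0,"ax":0,"ay":0,"az":0,"jaw":1}]'
python3 - <<'E'
from workcell import optics,telemetry
from h import *
import cv2
o=telemetry.get_obs();print(o['ee_pos'],o['tcp_rot'])
c=optics.camera('wrist');np.savez('w8.npz',pos=o['ee_pos'],rot=o['tcp_rot'],**{k:np.array(v) for k,v in c.items()})
cv2.imwrite('pics/w8.png',c['color'][:,:,::-1])
E
```

```text
time: 14.5
ee_pos: [0.3711, 0.0154, 0.0587]
tcp_rot: [-179.6, 0.1, 2.1]
wrist_force: [0.6, -0.0, -0.2]
opening: 0.0851
grasp_force: 0.0
[0.37105376 0.01539716 0.05872656] [-1.79560774e+02  8.42430804e-02  2.06110820e+00]
```

View pics/w8.png

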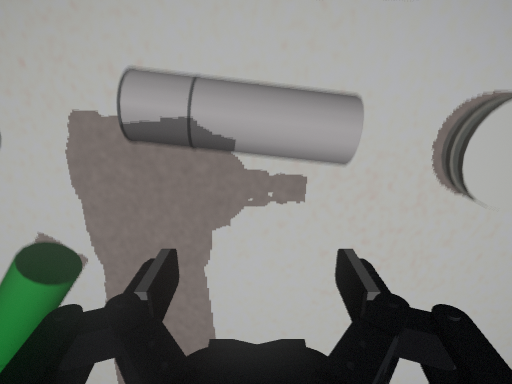

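The canister lies nearly square: its +y end is at (124,103) and its -y end at (355,130). It looks over-turned by a few degrees, so I measure it.

Run:
```python
from h import *
c=wcam('w8.npz');R=lambda u,v,z:ray(c,u,v,z)[:2]
for a,b,z in(((125,67),(360,95),.03),((122,137),(348,164),.02),((190,75),(193,147),.026)):
    p,q=R(*a,z),R(*b,z);d=p-q;print(p,q,np.degrees(np.arctan2(-d[0],d[1])))
p=np.mean([R(*x,.026) for x in((125,67),(360,95),(122,137),(348,164))],0);print(p)
```

```text
[0.47197595 0.10885686] [ 0.45994377 -0.05458792] -4.210301238785437
[0.42266443 0.12159836] [ 0.40817024 -0.05671786] -4.646992048156547
[0.4687891  0.06538234] [0.41807012 0.06521147] -89.80697749930764
[0.44134455 0.02966879]
```

Yaw is -4.4° with the middle at (0.441, 0.030), so it was knocked about 6° during lift-off. There is time for a gentle counter-twist.

```bash
python3 -m handwheel '[{"tx":0.0354,"ty":-0.0059,"tz":0,"ax":0,"ay":0,"az":0,"jaw":1},{"tx":0.0354,"ty":-0.0059,"tz":0,"ax":0,"ay":0,"az":0,"jaw":1},{"tx":0,"ty":0,"tz":0,"ax":0,"ay":0,"az":-10.7,"jaw":1},{"tx":0,"ty":0,"tz":0,"ax":0,"ay":0,"az":-10.7,"jaw":1},{"tx":0,"ty":0,"tz":0,"ax":0,"ay":0,"az":-10.7,"jaw":1},{"tx":0,"ty":0,"tz":0,"ax":0,"ay":0,"az":-10.7,"jaw":1},{"tx":0,"ty":0,"tz":0,"ax":0,"ay":0,"az":-10.7,"jaw":1},{"tx":0,"ty":0,"tz":0,"ax":0,"ay":0,"az":-10.7,"jaw":1},{"tx":0,"ty":0,"tz":0,"ax":0,"ay":0,"az":-10.7,"jaw":1},{"tx":0,"ty":0,"tz":0,"ax":0,"ay":0,"az":-10.7,"jaw":1}]'
```

```text
time: 15.8
ee_pos: [0.4426, 0.0234, 0.0591]
tcp_rot: [-179.9, -0.7, 88.5]
wrist_force: [-0.2, -0.7, 0.8]
opening: 0.0854
grasp_force: 0.0
```

```bash
python3 -m handwheel '[{"tx":0.006,"ty":0,"tz":0.04,"ax":0,"ay":0,"az":0,"jaw":1},{"tx":0,"ty":0,"tz":0.04,"ax":0,"ay":0,"az":0,"jaw":1},{"tx":0,"ty":0,"tz":0,"ax":0,"ay":0,"az":-8,"jaw":1},{"tx":0,"ty":0,"tz":0,"ax":0,"ay":0,"az":-8,"jaw":1},{"tx":0,"ty":0,"tz":0,"ax":0,"ay":0,"az":-8,"jaw":1},{"tx":0,"ty":0,"tz":0,"ax":0,"ay":0,"az":-7,"jaw":1},{"tx":0,"ty":0,"tz":0,"ax":0,"ay":0,"az":-5,"jaw":1},{"tx":0,"ty":0,"tz":0,"ax":0,"ay":0,"az":-4,"jaw":1},{"tx":0,"ty":0,"tz":0,"ax":0,"ay":0,"az":-3,"jaw":1},{"tx":0,"ty":0,"tz":0,"ax":0,"ay":0,"az":-2.5,"jaw":1}]'
python3 yaw.py w9.npz
```

```text
time: 17.05
ee_pos: [0.4427, 0.0304, -0.0208]
tcp_rot: [179.5, -0.6, 133.7]
wrist_force: [0.3, 0.4, 0.5]
opening: 0.0852
grasp_force: 0.7
[323 117  87  78 582] [370. 153.] [0.4381 0.1081]
[263 196  52  52 318] [288. 225.] [0.4362 0.058 ]
```

```bash
python3 -m handwheel '[{"tx":0,"ty":0,"tz":0,"ax":0,"ay":0,"az":-2,"jaw":1},{"tx":0,"ty":0,"tz":0,"ax":0,"ay":0,"az":-2,"jaw":1},{"tx":0,"ty":0,"tz":0,"ax":0,"ay":0,"az":0,"jaw":1},{"tx":0,"ty":0,"tz":0,"ax":0,"ay":0,"az":3,"jaw":1},{"tx":0,"ty":0,"tz":0,"ax":0,"ay":0,"az":3,"jaw":1},{"tx":0,"ty":0,"tz":0,"ax":0,"ay":0,"az":3,"jaw":1},{"tx":0,"ty":0,"tz":0,"ax":0,"ay":0,"az":0,"jaw":1},{"tx":0,"ty":0,"tz":-0.04,"ax":0,"ay":0,"az":0,"jaw":1},{"tx":0,"ty":0,"tz":-0.04,"ax":0,"ay":0,"az":0,"jaw":1},{"tx":0,"ty":0,"tz":0,"ax":0,"ay":0,"az":0,"jaw":1}]'
python3 yaw.py w10.npz
```

```text
time: 18.35
ee_pos: [0.4449, 0.0295, 0.0625]
tcp_rot: [179.3, -0.4, 128.7]
wrist_force: [0.0, -0.0, -1.1]
opening: 0.0854
grasp_force: 0.0
[280 102  59  41 194] [311. 122.] [0.4333 0.1065]
[256 163  48  29 142] [279. 179.] [0.4433 0.0592]
[192 202  31  46 125] [207. 223.] [ 0.4215 -0.0054]
```

```bash
cat > lines.py <<'E'
from h import *
import cv2,sys
def lines(c):
    g=cv2.cvtColor(c['color'],cv2.COLOR_RGB2GRAY);L=cv2.createLineSegmentDetector().detect(g)[0][:,0]
    for u0,v0,u1,v1 in L:
        if max(v0,v1)>345: continue
        p,q=ray(c,u0,v0,.026),ray(c,u1,v1,.026)
        if p[1]<q[1]:p,q=q,p
        d=p-q;y=np.degrees(np.arctan2(-d[0],d[1]));l=np.hypot(*d[:2])
        if l>.04 and abs(y)<25 and .38<(p[0]+q[0])/2<.5: print('yaw %.1f len %.3f'%(y,l),p[:2].round(3),q[:2].round(3))
if __name__=='__main__':
    for f in sys.argv[1:]:print(f);lines(wcam(f))
E
python3 lines.py w3.npz w8.npz w9.npz w10.npz
```

```text
w3.npz
yaw -12.4 len 0.044 [ 0.466 -0.028] [ 0.456 -0.071]
yaw 16.2 len 0.049 [0.392 0.1  ] [0.406 0.053]
yaw 15.4 len 0.081 [0.462 0.061] [ 0.483 -0.017]
yaw 15.4 len 0.052 [0.448 0.111] [0.462 0.061]
yaw 15.5 len 0.069 [ 0.421 -0.005] [ 0.44  -0.071]
yaw 15.5 len 0.075 [0.423 0.003] [ 0.443 -0.069]
w8.npz
yaw -4.3 len 0.162 [0.473 0.109] [ 0.461 -0.053]
yaw -4.2 len 0.166 [0.421 0.114] [ 0.409 -0.052]
w9.npz
yaw 2.6 len 0.062 [0.473 0.046] [ 0.476 -0.016]
yaw 2.5 len 0.113 [0.413 0.106] [ 0.418 -0.006]
yaw 2.1 len 0.041 [0.471 0.11 ] [0.472 0.069]
w10.npz
yaw 15.7 len 0.056 [ 0.434 -0.068] [ 0.449 -0.122]
yaw 0.6 len 0.049 [ 0.401 -0.068] [ 0.402 -0.116]
yaw 6.9 len 0.104 [0.468 0.05 ] [ 0.48  -0.053]
yaw 7.1 len 0.060 [0.419 0.005] [ 0.427 -0.054]
yaw 6.9 len 0.051 [0.461 0.111] [0.467 0.06 ]
yaw 7.6 len 0.048 [ 0.412 -0.052] [ 0.418 -0.1  ]
yaw 7.9 len 0.063 [0.423 0.005] [ 0.432 -0.058]
```

Line-segment fitting is reliable (the true yaw at w9 was 2.4°), and the ring method was biased. Yaw is now 6.9°, with finger contact at ±41.5° relative. One last clockwise twist to tool yaw 50.

```bash
python3 -m handwheel '[{"tx":0,"ty":0,"tz":0,"ax":0,"ay":0,"az":10.7,"jaw":1},{"tx":0,"ty":0,"tz":0,"ax":0,"ay":0,"az":10.7,"jaw":1},{"tx":0,"ty":0,"tz":0,"ax":0,"ay":0,"az":10.7,"jaw":1},{"tx":0,"ty":0,"tz":0,"ax":0,"ay":0,"az":10.7,"jaw":1},{"tx":0,"ty":0,"tz":0,"ax":0,"ay":0,"az":7,"jaw":1},{"tx":0,"ty":0,"tz":0.043,"ax":0,"ay":0,"az":0,"jaw":1},{"tx":0,"ty":0,"tz":0.04,"ax":0,"ay":0,"az":0,"jaw":1},{"tx":0,"ty":0,"tz":0,"ax":0,"ay":0,"az":7,"jaw":1},{"tx":0,"ty":0,"tz":0,"ax":0,"ay":0,"az":7,"jaw":1},{"tx":0,"ty":0,"tz":0,"ax":0,"ay":0,"az":4,"jaw":1}]'
python3 - <<'E'
from workcell import telemetry
print(telemetry.get_obs()['tcp_rot'])
E
```

```text
time: 19.65
ee_pos: [0.4419, 0.0304, -0.025]
tcp_rot: [-179.5, -0.6, 60.7]
wrist_force: [-0.2, 0.3, -0.2]
opening: 0.0857
grasp_force: 0.0
[-179.50418851   -0.55206627   60.71553792]
```

```bash
python3 -m handwheel '[{"tx":0,"ty":0,"tz":0,"ax":0,"ay":0,"az":3,"jaw":1},{"tx":0,"ty":0,"tz":0,"ax":0,"ay":0,"az":3,"jaw":1},{"tx":0,"ty":0,"tz":0,"ax":0,"ay":0,"az":2.5,"jaw":1},{"tx":0,"ty":0,"tz":0,"ax":0,"ay":0,"az":2.2,"jaw":1},{"tx":0,"ty":0,"tz":0,"ax":0,"ay":0,"az":0,"jaw":1},{"tx":0,"ty":0,"tz":0,"ax":0,"ay":0,"az":-4,"jaw":1},{"tx":0,"ty":0,"tz":0,"ax":0,"ay":0,"az":-4,"jaw":1},{"tx":0,"ty":0,"tz":-0.04,"ax":0,"ay":0,"az":0,"jaw":1},{"tx":0,"ty":0,"tz":-0.045,"ax":0,"ay":0,"az":0,"jaw":1},{"tx":0,"ty":0,"tz":0,"ax":0,"ay":0,"az":0,"jaw":1}]'
python3 -m handwheel '[{"tx":0,"ty":0,"tz":0,"ax":0,"ay":0,"az":10,"jaw":1},{"tx":0,"ty":0,"tz":0,"ax":0,"ay":0,"az":10,"jaw":1},{"tx":0,"ty":0,"tz":0,"ax":0,"ay":0,"az":10,"jaw":1},{"tx":0,"ty":0,"tz":0,"ax":0,"ay":0,"az":10,"jaw":1},{"tx":0,"ty":0,"tz":0,"ax":0,"ay":0,"az":10,"jaw":1},{"tx":0,"ty":0,"tz":0,"ax":0,"ay":0,"az":6.5,"jaw":1},{"tx":-0.025,"ty":0,"tz":0,"ax":0,"ay":0,"az":0,"jaw":1},{"tx":-0.025,"ty":0,"tz":0,"ax":0,"ay":0,"az":0,"jaw":1},{"tx":-0.025,"ty":0,"tz":0,"ax":0,"ay":0,"az":0,"jaw":1},{"tx":0,"ty":0,"tz":0,"ax":0,"ay":0,"az":0,"jaw":1}]'
python3 yaw.py w11.npz; python3 lines.py w11.npz; python3 -c "
import numpy as np
w=np.load('w11.npz');print(w['pos'],w['rot'])"
```

```text
time: 20.9
ee_pos: [0.4448, 0.0295, 0.0642]
tcp_rot: [-179.8, -0.8, 58.2]
wrist_force: [0.6, 0.8, -1.0]
opening: 0.0854
grasp_force: 0.0
time: 22.15
ee_pos: [0.3671, 0.0194, 0.0605]
tcp_rot: [-179.0, 0.1, 2.2]
wrist_force: [1.3, 0.3, 0.2]
opening: 0.0851
grasp_force: 0.0
[125  67  70  75 285] [136.  94.] [0.4509 0.1064]
[194  70 170  66 394] [237.  88.] [0.4574 0.0364]
[455  88  57  59 238] [477. 112.] [ 0.4482 -0.1316]
[486  94  26  25 131] [497. 105.] [ 0.4533 -0.144 ]
[  0 108   8  43 149] [  3. 130.] [0.422  0.2078]
[238 144  59   3  73] [267. 145.] [0.4189 0.0137]
[298 146  59   4  77] [328. 147.] [ 0.4191 -0.0315]
[453 148  42  54 317] [468. 177.] [ 0.4018 -0.1385]
w11.npz
yaw 0.2 len 0.162 [0.469 0.11 ] [ 0.469 -0.052]
yaw 0.3 len 0.164 [0.416 0.111] [ 0.417 -0.054]
yaw 0.1 len 0.048 [0.467 0.061] [0.467 0.013]
yaw 0.2 len 0.089 [0.419 0.035] [ 0.42  -0.054]
yaw -0.9 len 0.067 [0.467 0.012] [ 0.466 -0.054]
[0.36708058 0.01939461 0.060482  ] [-1.78952074e+02  6.93608158e-02  2.22613788e+00]
```

Yaw is 0.2° and the middle is at (0.443, 0.029), about 1° from square to the rest. I go down behind it and push.

```bash
python3 -m handwheel '[{"tx":0,"ty":-0.005,"tz":0.041,"ax":0,"ay":0,"az":0.8,"jaw":1},{"tx":0,"ty":-0.005,"tz":0.041,"ax":0,"ay":0,"az":0,"jaw":1},{"tx":0.01,"ty":0,"tz":0,"ax":0,"ay":0,"az":0,"jaw":1},{"tx":0.01,"ty":0,"tz":0,"ax":0,"ay":0,"az":0,"jaw":1},{"tx":0.01,"ty":0,"tz":0,"ax":0,"ay":0,"az":0,"jaw":1},{"tx":0.01,"ty":0,"tz":0,"ax":0,"ay":0,"az":0,"jaw":1},{"tx":0.01,"ty":0,"tz":0,"ax":0,"ay":0,"az":0,"jaw":1},{"tx":0.01,"ty":0,"tz":0,"ax":0,"ay":0,"az":0,"jaw":1},{"tx":0.01,"ty":0,"tz":0,"ax":0,"ay":0,"az":0,"jaw":1},{"tx":0.01,"ty":0,"tz":0,"ax":0,"ay":0,"az":0,"jaw":1}]'
python3 - <<'E'
from lines import *
from workcell import optics,telemetry
o=telemetry.get_obs();c=optics.camera('wrist');np.savez('w12.npz',pos=o['ee_pos'],rot=o['tcp_rot'],**{k:np.array(v) for k,v in c.items()});print(o['tcp_rot']);lines(wcam('w12.npz'))
E
```

```text
time: 23.45
ee_pos: [0.4488, 0.0237, -0.0203]
tcp_rot: [-178.5, 0.0, 2.0]
wrist_force: [-0.2, -0.5, -0.2]
opening: 0.0859
grasp_force: 0.2
[-1.78503008e+02  2.79161576e-02  2.00177464e+00]
yaw 1.1 len 0.115 [0.454 0.123] [0.457 0.009]
```

```bash
python3 -m handwheel '[{"tx":0.0125,"ty":0,"tz":0,"ax":-1.5,"ay":0,"az":0,"jaw":1},{"tx":0.0125,"ty":0,"tz":0,"ax":0,"ay":0,"az":0,"jaw":1},{"tx":0.0125,"ty":0,"tz":0,"ax":0,"ay":0,"az":0,"jaw":1},{"tx":0.0125,"ty":0,"tz":0,"ax":0,"ay":0,"az":0,"jaw":1},{"tx":0.0125,"ty":0,"tz":0,"ax":0,"ay":0,"az":0,"jaw":1},{"tx":0.0125,"ty":0,"tz":0,"ax":0,"ay":0,"az":0,"jaw":1},{"tx":0.0125,"ty":0,"tz":0,"ax":0,"ay":0,"az":0,"jaw":1},{"tx":0.0125,"ty":0,"tz":0,"ax":0,"ay":0,"az":0,"jaw":1},{"tx":0.0125,"ty":0,"tz":0,"ax":0,"ay":0,"az":0,"jaw":1},{"tx":0.0125,"ty":0,"tz":0,"ax":0,"ay":0,"az":0,"jaw":1}]'
python3 - <<'E'
from workcell import optics,telemetry
import numpy as np,cv2
from h import *
o=telemetry.get_obs();print(o['tcp_rot'])
for n in('wrist','scene','top'):
    c=optics.camera(n);np.savez(f'p_{n}.npz',pos=o['ee_pos'],rot=o['tcp_rot'],**{k:np.array(v) for k,v in c.items()})
w=wcam('p_wrist.npz');g=cv2.cvtColor(w['color'],cv2.COLOR_RGB2GRAY)
for u0,v0,u1,v1 in cv2.createLineSegmentDetector().detect(g)[0][:,0]:
    if max(v0,v1)<345 and np.hypot(u1-u0,v1-v0)>60:
        p,q=ray(w,u0,v0,.0345),ray(w,u1,v1,.0345)
        if p[1]<q[1]:p,q=q,p
        d=p-q;print(np.degrees(np.arctan2(-d[0],d[1])).round(1),p[:2].round(3),q[:2].round(3))
E
```

```text
time: 24.75
ee_pos: [0.5744, 0.0242, -0.0204]
tcp_rot: [-179.8, -0.0, 2.3]
wrist_force: [0.1, -0.6, 0.4]
opening: 0.0854
grasp_force: 0.0
[-1.79807513e+02 -8.43314172e-03  2.34141463e+00]
1.9 [0.644 0.046] [ 0.646 -0.039]
41.1 [ 0.633 -0.061] [ 0.653 -0.084]
3.1 [ 0.589 -0.027] [ 0.591 -0.059]
2.0 [0.584 0.115] [0.586 0.072]
2.1 [0.586 0.069] [0.588 0.008]
1.4 [0.67  0.115] [ 0.675 -0.076]
1.4 [0.669 0.081] [ 0.673 -0.061]
1.3 [0.657 0.117] [0.657 0.087]
1.4 [0.658 0.08 ] [ 0.661 -0.058]
1.9 [0.668 0.115] [0.669 0.086]
2.6 [0.642 0.027] [ 0.644 -0.023]
```

The canister's edges are at x 0.588 and 0.645, so its middle is at 0.616 against 0.618 expected. There is no contact force, so it is lying in the V. I back off, rise, shut the fingers and go to its free +y end, turning so the linkage lies across the V.

```bash
python3 -m handwheel '[{"tx":-0.012,"ty":0,"tz":0,"ax":0,"ay":0,"az":0,"jaw":1},{"tx":0,"ty":0,"tz":-0.055,"ax":0,"ay":0,"az":0,"jaw":1},{"tx":0,"ty":0,"tz":-0.055,"ax":0,"ay":0,"az":0,"jaw":1},{"tx":0.019,"ty":-0.041,"tz":0,"ax":0,"ay":0,"az":0,"jaw":-1},{"tx":0.019,"ty":-0.041,"tz":0,"ax":0,"ay":0,"az":0,"jaw":-1},{"tx":0.019,"ty":-0.041,"tz":0,"ax":0,"ay":0,"az":0,"jaw":-1},{"tx":0,"ty":0,"tz":0,"ax":0,"ay":0,"az":-10.7,"jaw":-1},{"tx":0,"ty":0,"tz":0,"ax":0,"ay":0,"az":-10.7,"jaw":-1},{"tx":0,"ty":0,"tz":0,"ax":0,"ay":0,"az":-10.7,"jaw":-1},{"tx":0,"ty":0,"tz":0,"ax":0,"ay":0,"az":-10.7,"jaw":-1}]'
python3 -m handwheel '[{"tx":0,"ty":0,"tz":0,"ax":0,"ay":0,"az":-10.7,"jaw":-1},{"tx":0,"ty":0,"tz":0,"ax":0,"ay":0,"az":-10.7,"jaw":-1},{"tx":0,"ty":0,"tz":0,"ax":0,"ay":0,"az":-10.7,"jaw":-1},{"tx":0,"ty":0,"tz":0,"ax":0,"ay":0,"az":-10.7,"jaw":-1},{"tx":0,"ty":0,"tz":0,"ax":0,"ay":0,"az":-3.5,"jaw":-1},{"tx":0,"ty":0,"tz":0,"ax":0,"ay":0,"az":0,"jaw":-1},{"tx":0,"ty":0,"tz":0,"ax":0,"ay":0,"az":0,"jaw":-1},{"tx":0,"ty":0,"tz":0,"ax":0,"ay":0,"az":0,"jaw":-1},{"tx":0,"ty":0,"tz":0,"ax":0,"ay":0,"az":0,"jaw":-1},{"tx":0,"ty":0,"tz":0,"ax":0,"ay":0,"az":0,"jaw":-1}]'
python3 snap.py v
python3 - <<'E'
import cv2,numpy as np
from workcell import telemetry
print(telemetry.get_obs()['tcp_rot'])
a=np.load('v_scene.npz')['color'][170:280,170:310];w=np.load('v_wrist.npz')['color']
im=np.hstack([cv2.resize(a,(400,314),interpolation=cv2.INTER_CUBIC),cv2.resize(w,(400,314))]);cv2.imwrite('pics/v.png',im[:,:,::-1])
E
```

```text
time: 26.15
ee_pos: [0.6135, 0.0967, 0.092]
tcp_rot: [-178.1, -1.7, 50.8]
wrist_force: [-0.4, -0.0, -0.4]
opening: 0.0
grasp_force: 0.0
time: 27.4
ee_pos: [0.6146, 0.0969, 0.0917]
tcp_rot: [-179.9, -2.6, 96.8]
wrist_force: [0.5, -0.8, 0.4]
opening: -0.0001
grasp_force: 0.0
[-179.89293276   -2.56295585   96.77787658]
```

View pics/v.png

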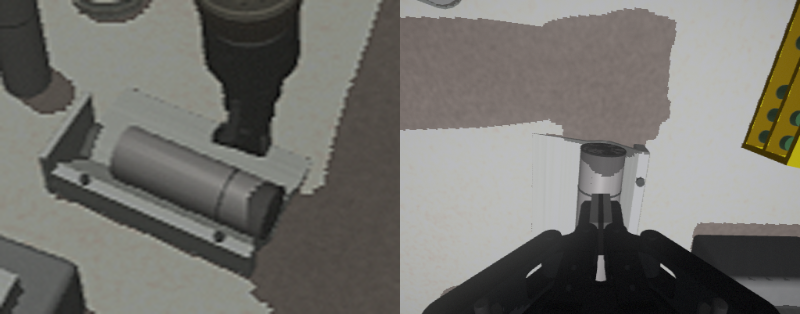

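The canister lies squarely in the V, and its free end disc is at about wrist full-res (260,192) to (260,175). The sideways travel fell short: the TCP is at y=0.097. I work out the end position.

Run:
```python
from h import *
w=wcam('v_wrist.npz');s=np.load('v_scene.npz');f=400/140
print('disc top',ray(w,258,191,.0605),'disc bottom far',ray(w,258,174,.010))
print('scene top of end disc', ray(s,170+275/f,170+183/f,.058))
print('scene -y end top',ray(s,170+128/f,170+128/f,.0605))
```

```text
disc top [0.61407328 0.11120787 0.0605    ] disc bottom far [0.61385366 0.11396976 0.01      ]
scene top of end disc [0.59982649 0.10938084 0.058     ]
scene -y end top [ 0.6104748  -0.03998796  0.0605    ]
```

```bash
python3 -m handwheel '[{"tx":0,"ty":0,"tz":0,"ax":0,"ay":-2.6,"az":0,"jaw":-1},{"tx":0,"ty":0,"tz":0,"ax":0,"ay":0,"az":5.4,"jaw":-1},{"tx":0.01,"ty":0,"tz":0,"ax":0,"ay":0,"az":0,"jaw":-1},{"tx":0.01,"ty":0,"tz":0,"ax":0,"ay":0,"az":0,"jaw":-1},{"tx":0.01,"ty":0,"tz":0,"ax":0,"ay":0,"az":0,"jaw":-1},{"tx":0.012,"ty":0,"tz":0,"ax":0,"ay":0,"az":0,"jaw":-1},{"tx":0,"ty":0,"tz":0,"ax":0,"ay":0,"az":0,"jaw":-1},{"tx":0,"ty":0,"tz":0,"ax":0,"ay":0,"az":0,"jaw":-1},{"tx":0,"ty":0,"tz":0,"ax":0,"ay":0,"az":0,"jaw":-1},{"tx":0,"ty":0,"tz":0,"ax":0,"ay":0,"az":0,"jaw":-1}]'
```

```text
time: 28.75
ee_pos: [0.6136, 0.1385, 0.0918]
tcp_rot: [-179.9, 0.0, 91.4]
wrist_force: [-0.3, 0.9, -0.6]
opening: 0.0
grasp_force: 0.0
```

```bash
python3 -m handwheel '[{"tx":0,"ty":0,"tz":0.03,"ax":0,"ay":0,"az":0,"jaw":-1},{"tx":0,"ty":0,"tz":0.03,"ax":0,"ay":0,"az":0,"jaw":-1},{"tx":0,"ty":0,"tz":0.026,"ax":0,"ay":0,"az":0,"jaw":-1},{"tx":0,"ty":0,"tz":0,"ax":0,"ay":0,"az":0,"jaw":-1},{"tx":-0.006,"ty":0,"tz":0,"ax":0,"ay":0,"az":0,"jaw":-1},{"tx":-0.006,"ty":0,"tz":0,"ax":0,"ay":0,"az":0,"jaw":-1},{"tx":-0.006,"ty":0,"tz":0,"ax":0,"ay":0,"az":0,"jaw":-1},{"tx":-0.006,"ty":0,"tz":0,"ax":0,"ay":0,"az":0,"jaw":-1},{"tx":-0.006,"ty":0,"tz":0,"ax":0,"ay":0,"az":0,"jaw":-1},{"tx":-0.006,"ty":0,"tz":0,"ax":0,"ay":0,"az":0,"jaw":-1}]'
```

```text
time: 30.0
ee_pos: [0.6143, 0.1024, 0.0059]
tcp_rot: [-179.9, 0.0, 91.4]
wrist_force: [0.6, 2.7, 1.7]
opening: -0.0002
grasp_force: 1.3
```

```bash
python3 -m handwheel '[{"tx":-0.002,"ty":0,"tz":0,"ax":0,"ay":0,"az":0,"jaw":-1},{"tx":-0.002,"ty":0,"tz":0,"ax":0,"ay":0,"az":0,"jaw":-1},{"tx":-0.002,"ty":0,"tz":0,"ax":0,"ay":0,"az":0,"jaw":-1},{"tx":-0.002,"ty":0,"tz":0,"ax":0,"ay":0,"az":0,"jaw":-1},{"tx":-0.002,"ty":0,"tz":0,"ax":0,"ay":0,"az":0,"jaw":-1},{"tx":-0.002,"ty":0,"tz":0,"ax":0,"ay":0,"az":0,"jaw":-1},{"tx":-0.002,"ty":0,"tz":0,"ax":0,"ay":0,"az":0,"jaw":-1},{"tx":-0.002,"ty":0,"tz":0,"ax":0,"ay":0,"az":0,"jaw":-1},{"tx":-0.001,"ty":0,"tz":0,"ax":0,"ay":0,"az":0,"jaw":-1},{"tx":-0.001,"ty":0,"tz":0,"ax":0,"ay":0,"az":0,"jaw":-1}]'
```

```text
time: 31.25
ee_pos: [0.6147, 0.0847, 0.0058]
tcp_rot: [-179.9, 0.0, 91.4]
wrist_force: [-1.2, 2.5, 1.7]
opening: -0.0003
grasp_force: 1.3
```

```bash
python3 -m handwheel '[{"tx":-0.0008,"ty":0,"tz":0,"ax":0,"ay":0,"az":0,"jaw":-1},{"tx":-0.0008,"ty":0,"tz":0,"ax":0,"ay":0,"az":0,"jaw":-1},{"tx":-0.0008,"ty":0,"tz":0,"ax":0,"ay":0,"az":0,"jaw":-1},{"tx":-0.0008,"ty":0,"tz":0,"ax":0,"ay":0,"az":0,"jaw":-1},{"tx":-0.0008,"ty":0,"tz":0,"ax":0,"ay":0,"az":0,"jaw":-1},{"tx":0,"ty":0,"tz":0,"ax":0,"ay":0,"az":0,"jaw":-1},{"tx":0,"ty":0,"tz":0,"ax":0,"ay":0,"az":0,"jaw":-1},{"tx":0,"ty":0,"tz":0,"ax":0,"ay":0,"az":0,"jaw":-1},{"tx":0,"ty":0,"tz":0,"ax":0,"ay":0,"az":0,"jaw":-1},{"tx":0,"ty":0,"tz":0,"ax":0,"ay":0,"az":0,"jaw":-1}]'
```

```text
time: 32.5
ee_pos: [0.6148, 0.0806, 0.0057]
tcp_rot: [-179.9, 0.1, 91.4]
wrist_force: [-1.4, 0.7, 0.4]
opening: 0.0002
grasp_force: 0.2
```

```bash
python3 -m handwheel '[{"tx":-0.0007,"ty":0,"tz":0,"ax":0,"ay":0,"az":0,"jaw":-1},{"tx":-0.0007,"ty":0,"tz":0,"ax":0,"ay":0,"az":0,"jaw":-1},{"tx":-0.0007,"ty":0,"tz":0,"ax":0,"ay":0,"az":0,"jaw":-1},{"tx":-0.0007,"ty":0,"tz":0,"ax":0,"ay":0,"az":0,"jaw":-1},{"tx":-0.0007,"ty":0,"tz":0,"ax":0,"ay":0,"az":0,"jaw":-1},{"tx":-0.0007,"ty":0,"tz":0,"ax":0,"ay":0,"az":0,"jaw":-1},{"tx":0,"ty":0,"tz":0,"ax":0,"ay":0,"az":0,"jaw":-1},{"tx":0,"ty":0,"tz":0,"ax":0,"ay":0,"az":0,"jaw":-1},{"tx":0,"ty":0,"tz":0,"ax":0,"ay":0,"az":0,"jaw":-1},{"tx":0,"ty":0,"tz":0,"ax":0,"ay":0,"az":0,"jaw":-1}]'
```

```text
time: 33.75
ee_pos: [0.6149, 0.0765, 0.0058]
tcp_rot: [-179.9, 0.1, 91.4]
wrist_force: [0.1, 1.0, -0.7]
opening: 0.0001
grasp_force: 0.7
```

```bash
python3 -m handwheel '[{"tx":-0.0005,"ty":0,"tz":0,"ax":0,"ay":0,"az":0,"jaw":-1},{"tx":-0.0005,"ty":0,"tz":0,"ax":0,"ay":0,"az":0,"jaw":-1},{"tx":-0.0005,"ty":0,"tz":0,"ax":0,"ay":0,"az":0,"jaw":-1},{"tx":-0.0005,"ty":0,"tz":0,"ax":0,"ay":0,"az":0,"jaw":-1},{"tx":-0.0005,"ty":0,"tz":0,"ax":0,"ay":0,"az":0,"jaw":-1},{"tx":-0.0005,"ty":0,"tz":0,"ax":0,"ay":0,"az":0,"jaw":-1},{"tx":-0.0005,"ty":0,"tz":0,"ax":0,"ay":0,"az":0,"jaw":-1},{"tx":-0.0005,"ty":0,"tz":0,"ax":0,"ay":0,"az":0,"jaw":-1},{"tx":-0.0005,"ty":0,"tz":0,"ax":0,"ay":0,"az":0,"jaw":-1},{"tx":-0.0005,"ty":0,"tz":0,"ax":0,"ay":0,"az":0,"jaw":-1}]'
```

```text
time: 35.0
ee_pos: [0.6149, 0.0767, 0.006]
tcp_rot: [-179.9, -0.5, 91.6]
wrist_force: [-1.5, 27.6, -0.9]
opening: 0.0003
grasp_force: 13.8
```

The force jumped to 28 N with no motion, so the end is up against the stop. I back off straight and rise.

```bash
python3 -m handwheel '[{"tx":0.003,"ty":0,"tz":0,"ax":0,"ay":0,"az":0,"jaw":-1},{"tx":0.004,"ty":0,"tz":0,"ax":0,"ay":0,"az":0,"jaw":-1},{"tx":0.01,"ty":0,"tz":0,"ax":0,"ay":0,"az":0,"jaw":-1},{"tx":0.02,"ty":0,"tz":0,"ax":0,"ay":0,"az":0,"jaw":-1},{"tx":0.02,"ty":0,"tz":0,"ax":0,"ay":0,"az":0,"jaw":-1},{"tx":0,"ty":0,"tz":-0.04,"ax":0,"ay":0,"az":0,"jaw":-1},{"tx":0,"ty":0,"tz":-0.04,"ax":0,"ay":0,"az":0,"jaw":-1},{"tx":0,"ty":0,"tz":-0.04,"ax":0,"ay":0,"az":0,"jaw":-1},{"tx":0,"ty":0,"tz":0,"ax":0,"ay":0,"az":0,"jaw":-1},{"tx":0,"ty":0,"tz":0,"ax":0,"ay":0,"az":0,"jaw":-1}]'
python3 - <<'E'
from h import *
from workcell import optics,telemetry
import cv2
o=telemetry.get_obs();d=optics.camera('wrist');w=wcam(dict(pos=o['ee_pos'],rot=o['tcp_rot'],**d));print(o['tcp_rot'])
for u0,v0,u1,v1 in cv2.createLineSegmentDetector().detect(cv2.cvtColor(w['color'],cv2.COLOR_RGB2GRAY))[0][:,0]:
    if max(v0,v1)<345 and np.hypot(u1-u0,v1-v0)>22:
        p,q=ray(w,u0,v0,.0345),ray(w,u1,v1,.0345)
        if .56<p[0]<.68 and -.12<p[1]<.14:
            if p[1]<q[1]:p,q=q,p
            e=p-q;print(np.degrees(np.arctan2(-e[0],e[1])).round(1),p[:2].round(3),q[:2].round(3))
E
```

```text
time: 36.25
ee_pos: [0.6137, 0.1294, 0.125]
tcp_rot: [-179.9, 0.1, 91.4]
wrist_force: [0.6, 0.3, 1.0]
opening: 0.0
grasp_force: 0.0
[-1.79859919e+02  5.16616444e-02  9.14239944e+01]
-3.3 [ 0.614 -0.031] [ 0.611 -0.077]
6.4 [ 0.622 -0.031] [ 0.627 -0.076]
-12.8 [0.591 0.061] [0.579 0.009]
10.2 [0.64  0.075] [0.65  0.021]
76.6 [0.622 0.124] [0.667 0.113]
88.0 [0.537 0.123] [0.601 0.121]
2.1 [0.619 0.07 ] [0.62  0.019]
1.5 [0.658 0.074] [0.659 0.015]
0.9 [0.657 0.112] [0.657 0.086]
7.1 [0.629 0.06 ] [0.633 0.028]
0.2 [0.612 0.07 ] [0.612 0.029]
1.6 [0.619 0.123] [0.62  0.094]
-3.4 [0.602 0.059] [0.6   0.027]
```

The free end is now at y≈0.066–0.07, as expected against the stop, and the arm is clear of everything. Handing in.

```bash
python3 -c "
from workcell import workorder
print(workorder.job_done())"
```

```text
the job is handed in; nothing more can be done
None
```

I rolled the canister up the ramp into the V and slid it along until it pressed against the stop plate (28 N with no further motion), then backed the arm clear and handed in at about 36 s; the hand-in gave no verdict, and to square it up first I twisted it between the open fingers without gripping it, so their inner edges may have touched it.

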